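# Count to the third gap of the pot rack and push the pink-lidded pot in

### The job

Starting at the wooden-ball end of the steel rack (its left end as seen from the robot), run a fingertip along the flat rail at its back, touching it over the first, the second and then the third gap and going no further. Then push the glass pot with the pink lid across the counter into that third gap until no part of it sticks out in front of the dividers. Slide it upright without lifting it, leave the other pots, the plate and the spoon where they are, and take the hand away.

Things in the scene. Friction and masses are not known exactly. Their poses are not given: they have to be found in the camera images.
- rack: Fixed steel-wire rack, no floor, 68 mm high. Origin on the counter under its centre; x into the gaps away from the robot, y along it to the robot's left. Five dividers (6 mm wire, 47 mm high, x -55 to +55 mm) at y = 184, 92, 0, -92, -184 mm make four gaps 86 mm clear, open in front and above, centred at y = 138 (first), 46, -46 (third), -138 mm. Stop wire behind at x = 55, 22 mm up.
- rail: Rigid flat steel bar along the top of the rack's back, 384 mm long (along y), 16 mm wide, 6 mm thick, fixed to the rack at rack x = +55 mm. Origin at the middle of its top face, 68 mm above the counter; axes as the rack's. A brown wooden ball 22 mm across sits at its left (+y) end; counting starts there.
- gap1 (a point): point on the top face of the rail, mid-width, over the middle of the first gap; axes as the rack's
- gap2 (a point): point on the top face of the rail, mid-width, over the middle of the second gap; axes as the rack's
- gap3 (a point): point on the top face of the rail, mid-width, over the middle of the third gap; axes as the rack's
- gap4 (a point): point on the top face of the rail, mid-width, over the middle of the fourth (last) gap; axes as the rack's
- pink_pot: Round clear-glass pot with a pink silicone lid, closed, one loose piece, upright cylinder 66 mm across and 48 mm high, about 0.2 kg, slides on the counter at 1 to 2 N. Origin at the centre of its underside. Starts on the counter between robot and rack.
- blue_pot: Same pot with a blue lid, standing loose in the second or the fourth gap; bystander. Origin at the centre of its underside.
- green_pot: Same pot with a green lid, standing loose in the other of these two gaps; bystander. Origin at the centre of its underside.
- lunch_plate: Flat round steel lunch plate, 150 mm across, 10 mm high, lying to the left; bystander. Origin at the centre of its underside.
- spoon: Wooden spoon 220 mm long lying along its x axis to the right; bystander. Origin on its underside near mid-length.
Things that resemble listed ones, but are neither listed nor needed, are in the scene too. Leave any orange or yellow look-alike of the pink_pot alone.

How it is judged:
On the way, in this order (a step that is already met when the one before it is completed fails the run):
1. a fingertip touches the rail over the first gap, the pink pot not yet moved by 20 mm (contact force between the fingers and rail above 0.3 N and y of the grasp point in the frame of gap1 between -0.03 and 0.03 m and distance of pink_pot from where it was at the start of the episode below 0.02 m), for 0.05 s.
2. a fingertip touches the rail over the second gap, the pink pot not yet moved by 20 mm (contact force between the fingers and rail above 0.3 N and y of the grasp point in the frame of gap2 between -0.03 and 0.03 m and distance of pink_pot from where it was at the start of the episode below 0.02 m), for 0.05 s.
3. a fingertip touches the rail over the third gap, the pink pot not yet moved by 20 mm (contact force between the fingers and rail above 0.3 N and y of the grasp point in the frame of gap3 between -0.03 and 0.03 m and distance of pink_pot from where it was at the start of the episode below 0.02 m), for 0.05 s.
At the end, for the whole second after the job is handed in: The pink-lidded pot stands upright and still on the counter in the third gap, sticking out at most 3 mm in front of the dividers; the other pots, the plate and the spoon are within 20 mm of where they were (x of pink_pot in the frame of rack between -0.025 and 0.03 m and y of pink_pot in the frame of rack between -0.06 and -0.032 m and height (world z) of pink_pot below 0.004 m and angle between pink_pot's own z axis and vertical below 0.08 rad and linear speed of pink_pot below 0.01 m/s and distance of each of blue_pot, green_pot, lunch_plate, spoon from where it was at the start of the episode below 0.02 m); the robot touches nothing.
It fails at once if the pink pot is lifted more than 8 mm (height (world z) of pink_pot above 0.008 m).
It fails at once if the pink pot is tipped by more than 20 degrees (angle between pink_pot's own z axis and vertical above 0.35 rad).
It fails at once if the finger touches the rail over the fourth gap (contact force between the fingers and rail above 0.3 N and y of the grasp point in the frame of gap4 below 0.03 m).
It fails at once if another pot, the plate or the spoon is moved more than 20 mm (distance of any of blue_pot, green_pot, lunch_plate, spoon from where it was at the start of the episode above 0.02 m).
It also fails if it takes over 72 s, if anything falls off the work surface, if the arm or the gripper's body presses on something with over 40 N, if the wrist force passes 120 N, or if a joint passes its speed limit or range.

### The arm

A 6-joint arm with a two-finger parallel gripper is mounted at the origin on the work surface. World frame = base frame: x ahead of the robot, y to its left, z up, the work surface at z = 0. Lengths are in m, angles in rad, forces in N, time in s.
With the tool pointing down it reaches from about 0.4 to 0.825 m from the base axis. Payload 7 kg.
Tool frame: the origin (TCP) lies midway between the tips of the shut fingers; the grasp point (between the pads) lies 19 mm behind it (r.grip_depth is the distance from the TCP to the grasp point, in m); z points along the fingers, y is the direction in which the jaws open and shut (so a half turn about z gives the same grasp; the last joint's range is limited). The gripper opens to 88 mm and grips with 3 to 60 N. Pads are 19 mm wide; open, the fingers measure 130 mm over their backs; the gripper's body (78 mm by 193 mm) begins 47 mm behind the grasp point.
Start: joints at [1.628, 0.359, 0.012, 0, -1.224, -0.288], TCP at [0.154, 0.657, 0.227] pointing down, gripper open.
Joint ranges: [-3.07, 3.07], [-1.43, 2.12], [-1.02, 1.25], [-3.03, 1.67], [-3.05, -0], [-3.03, 3.03]. Speed limits (rad/s): [2.39, 2.39, 3.01, 3.14, 3.14, 3.14].

### API

Orientations are given as a 3x3 rotation matrix whose columns are the frame's x, y, z axes.
In Python, from rig import status, vision, r gives the robot as it stands. The module is installed in compiled form; this text tells all that it offers.
- The arm moves only by the shell command python3 -m crank 'ROWS'. ROWS is JSON, a list of rows, each an object with "delta_pos": the shift along the tool's x, y, z in cm, a list of three; "yaw": the turn about the tool's z in degrees; "gripper": the closure, from -1 (fully open) to 1 (shut). A call has 1 to 20 rows; each row is the pose to reach, as a shift and turn from the pose commanded when the call began, along the tool's axes at that moment; what a row does not reach only later rows make up. A row lasts 1/8 s, in which the tool goes at most 62.5 mm and 10.7 degrees, less where a joint would pass 70% of its speed; a pose out of reach is approached as far as the arm can. A call with a gripper value outside its range is refused whole. The fingers move at their own pace and stop on an object; the grip force is fixed at half the most. Time passes only in rows, so rows that repeat a pose let the fingers close. It gives the time, the measured TCP pose, the force and the opening at its end, in the units of the state.
- status.read_state(): the state, without advancing time (a new reading comes with each control period).
- vision.get_image(name): name is "scene" or "top" or "wrist"; returns a dict with "img" (480x640x3 uint8, red, green, blue), "K" (3x3 intrinsics, pixels), "pose" (4x4, takes a point from camera to world coordinates); the wrist camera has in their place "T_tool_cam" (4x4, takes a point from camera to tool coordinates, whose origin is the TCP and whose axes are the flange's). Camera axes: x right, y down, z forward; pixel columns grow to the right and rows downward; lengths in m; the calibration is good to about 2 mm. A picture is of the moment at which its call begins: read the wrist's pose just before it. There is no depth.
- r.sign_off(): hands the job in, once; it reports no verdict.
The state is a dict: "t": time; "joint_pos": joint angles; "joint_velocities": joint speeds; "tau": joint torques, N m; "tool_pos": TCP position; "eef_rot": TCP orientation; "force": force on the tool from outside, world axes, zero at the start; "wrist_torque": the same for the moment, N m; "opening": finger opening in m.
Only numpy, scipy, OpenCV 4.12 (cv2) and the standard library are available. Lean on these libraries where they do the work, as an engineer would, in place of code of your own. Each camera call takes 0.05 s, during which the arm holds its last target. There are 200 camera calls.

## Working session

There is one attempt and no reset: what is moved stays moved. The work goes in short steps, Python scripts to look and compute and a shell command to move; the robot and the scene stay as the last step left them, time stands still between calls to the robot, and variables do not carry over. Pictures are saved under pics/ and viewed, about 8 in all and at most 12, crops included, and the job is handed in when it is done.

```bash
mkdir -p pics; cat > h.py <<'E'
import numpy as np, cv2
from rig import status, vision, r
def cam(n):
    d=vision.get_image(n); return d
def ray(d,u,v,z,pose=None):
    P=np.array(d["pose"]) if pose is None else pose
    q=P[:3,:3]@np.linalg.inv(d["K"])@np.array([u,v,1.]); o=P[:3,3]
    return o+q*(z-o[2])/q[2]
def proj(d,p):
    P=np.linalg.inv(d["pose"]); c=np.array(d["K"])@(P[:3,:3]@np.array(p)+P[:3,3]); return c[:2]/c[2]
E
python3 - <<'E'
from h import *
s=status.read_state(); print(s)
for n in("top","scene"):
    d=cam(n); cv2.imwrite(f"pics/{n}0.png",d["img"][:,:,::-1]); print(n,d["K"],d["pose"])
E
```

```text
{'t': 0.0, 'joint_pos': array([ 1.62810275e+00,  3.59383305e-01,  1.10691491e-02, -3.84904154e-04,
       -1.22412293e+00, -2.88103185e-01]), 'joint_velocities': array([-0.00129194,  0.0005247 ,  0.00123556,  0.00041838, -0.00033857,
       -0.00096408]), 'tau': array([-2.09575366e-03, -5.82708871e+01,  2.93062609e+01,  6.99722975e+00,
        6.91663125e-03, -1.56422452e-04]), 'tool_pos': array([0.15430895, 0.65661194, 0.22562323]), 'eef_rot': array([[ 9.73454466e-01, -2.28880605e-01, -2.67437914e-04],
       [-2.28880730e-01, -9.73453060e-01, -1.65877783e-03],
       [ 1.19323817e-04,  1.67595607e-03, -9.99998588e-01]]), 'force': array([ 0.00589183, -0.35177534, -0.66013464]), 'wrist_torque': array([ 0.04116058, -0.0070157 ,  0.06527566]), 'opening': 0.08756685183388808}
top [[584.61694698   0.         321.06692696]
 [  0.         584.61694698 237.69827178]
 [  0.           0.           1.        ]] [[-0.02015247 -0.99041549  0.13664198  0.32355057]
 [-0.99969214  0.02193987  0.01158732  0.00761645]
 [-0.01447417 -0.1363664  -0.99055273  1.31887265]
 [ 0.          0.          0.          1.        ]]
scene [[589.52975995   0.         322.45413387]
 [  0.         589.52975995 232.87518895]
 [  0.           0.           1.        ]] [[ 0.47981725  0.55003667 -0.68354595  1.32705275]
 [ 0.87710474 -0.28161413  0.38907681 -0.4638126 ]
 [ 0.02151032 -0.78622716 -0.61756308  0.83863317]
 [ 0.          0.          0.          1.        ]]
```

View pics/top0.png

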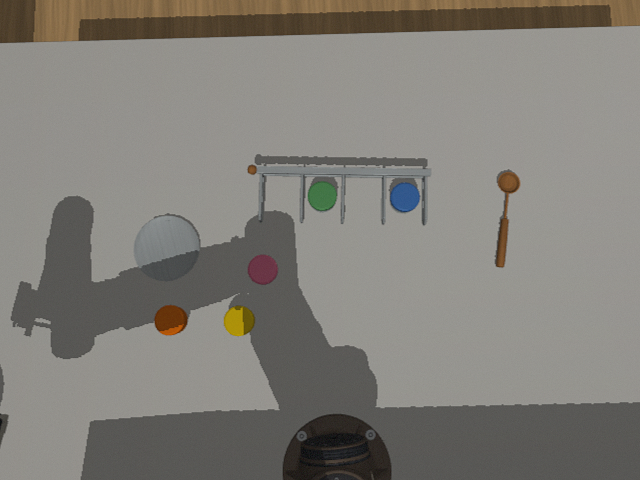

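View pics/scene0.png

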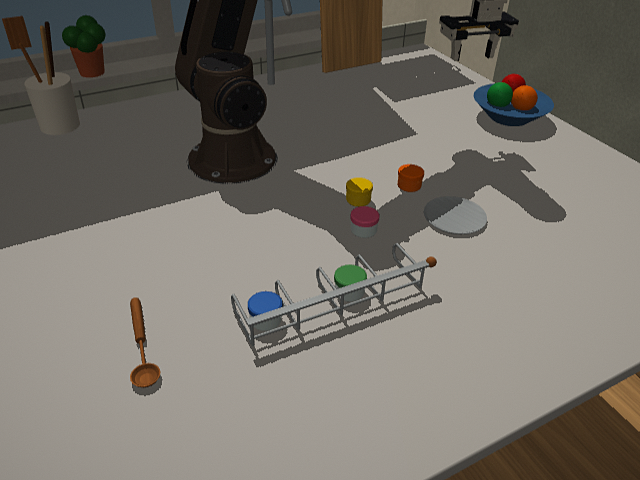

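The top view shows the ball at (252,169) and the rail from (257,170) to (430,173). Green is in gap 2 (322,196), blue is in gap 4 (405,197), and gap 3 is empty at about (363,197). There are three pink-pot candidates: pink (263,269), orange (171,320) and yellow (239,320). Only (263,269) has a pink lid and clear glass. I'll measure everything and make one enlarged crop to confirm.

```bash
cat >> h.py <<'E'
def blob(img,lo,hi,roi,smin=90,vmin=40):
    h=cv2.cvtColor(img,cv2.COLOR_RGB2HSV); m=cv2.inRange(h,(lo,smin,vmin),(hi,255,255))
    k=np.zeros_like(m); x0,y0,x1,y1=roi; k[y0:y1,x0:x1]=m[y0:y1,x0:x1]
    c=max(cv2.findContours(k,cv2.RETR_EXTERNAL,cv2.CHAIN_APPROX_NONE)[0],key=cv2.contourArea)
    return cv2.minEnclosingCircle(c),cv2.contourArea(c)
E
python3 - <<'E'
from h import *
d=cam("top"); im=d["img"]
for n,lo,hi,roi,z in(("pink",165,179,(240,245,290,295),.048),("green",40,85,(300,175,345,220),.048),("blue",95,125,(385,175,425,220),.048),("ball",3,20,(240,160,262,180),.068)):
    (c,rad),a=blob(im,lo,hi,roi); print(n,np.round(c,1),round(rad,1),a,ray(d,*c,z).round(4))
# rail: bright grey band per column
for u in (275,300,330,363,400,420):
    g=im[155:190,u].mean(1).astype(int); print(u,g.tolist())
s=cam("scene")["img"]
a=cv2.resize(im[150:340,140:450],None,fx=2.4,fy=2.4,interpolation=cv2.INTER_CUBIC)
cv2.imwrite("pics/crop1.png",a[:,:,::-1])
E
```

```text
pink [262.3 269.3] 14.9 645.5 [0.4322 0.152  0.048 ]
green [321.9 195.6] 14.6 607.0 [0.5929 0.0188 0.048 ]
blue [404.4 196.7] 14.7 637.5 [ 0.5862 -0.1635  0.048 ]
ball [251.5 169.4] 4.4 48.0 [0.6512 0.1721 0.068 ]
275 [151, 99, 87, 87, 86, 87, 88, 84, 116, 144, 146, 134, 127, 128, 127, 126, 126, 127, 82, 124, 114, 144, 147, 147, 147, 148, 146, 146, 148, 146, 147, 147, 145, 147, 147]
300 [150, 151, 103, 88, 88, 87, 89, 87, 84, 142, 152, 108, 123, 131, 131, 127, 126, 126, 119, 101, 123, 102, 128, 137, 134, 135, 131, 131, 134, 134, 133, 134, 134, 122, 115]
330 [146, 152, 103, 86, 91, 88, 88, 88, 89, 86, 139, 151, 144, 128, 126, 130, 125, 125, 129, 84, 139, 132, 96, 85, 87, 90, 90, 89, 76, 70, 79, 83, 86, 82, 84]
363 [148, 151, 103, 88, 91, 91, 90, 90, 93, 85, 142, 152, 110, 124, 129, 130, 131, 129, 133, 122, 106, 136, 118, 141, 150, 147, 149, 147, 147, 147, 146, 149, 148, 150, 148]
400 [147, 151, 152, 103, 83, 90, 90, 91, 90, 90, 82, 143, 150, 135, 128, 132, 133, 129, 131, 139, 91, 127, 122, 94, 90, 88, 92, 85, 80, 83, 91, 91, 92, 93, 91]
420 [148, 152, 153, 102, 86, 91, 89, 89, 88, 90, 86, 141, 154, 129, 126, 129, 131, 129, 129, 129, 111, 120, 132, 132, 148, 151, 151, 151, 149, 151, 149, 149, 152, 149, 152]
```

View pics/crop1.png

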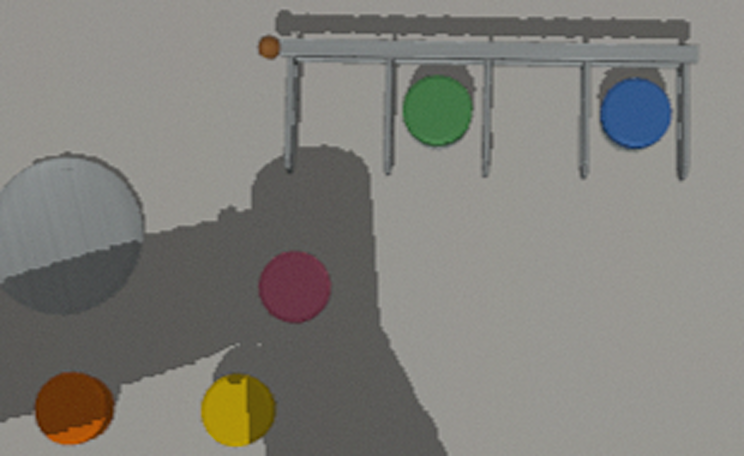

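Pink at top-view (263,269) is confirmed (crop (294,287): pink lid, glass rim, neither orange nor yellow). Gap 3 is empty. Next I'll work out the rack frame, the target points and the moves in tool axes.

```bash
cat >> h.py <<'E'
def setup():
    d=cam("top")
    A=ray(d,275,169.4,.068);B=ray(d,420,171.3,.068)
    y=(A-B)/np.linalg.norm(A-B); ang=np.arctan2(-y[0],y[1])
    return d,A,B,y[:2],ang
E
python3 - <<'E'
from h import *
d,A,B,y,ang=setup()
x=np.array([y[1],-y[0]])
ball=ray(d,251.5,169.4,.068);end=ray(d,430.8,171.5,.068)
print("ang",ang,"len",np.linalg.norm(ball-end))
C=(ball+end)[:2]/2
print("rail mid",C)
# dividers at 30 mm in front of rail, z=.044: detect approx u at row 200
for u in (262,302.5,342.5,383,424.5):
    p=ray(d,u,200,.047)[:2]-C; print("div y",p@y, "x",p@x)
for n,yy in(("g1",.138),("g2",.046),("g3",-.046)): print(n,C+yy*y)
R=C-.055*x
pk=np.array([.4322,.152])-R; print("rack",R,"pink in rack",pk@x,pk@y, "staging",R-.12*x-.046*y)
s=status.read_state(); M=s["eef_rot"]
print("to g1+40mm tool cm",100*M.T@(np.r_[C+.138*y,.11]-s["tool_pos"]))
print("tool yaw",np.degrees(np.arctan2(M[1,0],M[0,0])))
E
```

```text
ang -0.03732220976858838 len 0.39319817602747964
rail mid [ 0.64402738 -0.02430582]
div y 0.1738916773287626 x -0.0642224488827302
div y 0.08396748876861611 x -0.06294417156440203
div y -0.004666322539362628 x -0.06168423703014507
div y -0.09422615775595426 x -0.060411139014765164
div y -0.18580806638358488 x -0.05910929711391095
g1 [0.64917665 0.11359808]
g2 [0.6457438  0.02166215]
g3 [ 0.64231096 -0.07027378]
rack [ 0.58906568 -0.02225357] pink in rack -0.16325846159662546 0.1682790071390102 staging [ 0.46743283 -0.06374391]
to g1+40mm tool cm [60.59775983 41.55967939 11.64783846]
tool yaw -13.224243257527958
```

```bash
python3 -m crank '[{"delta_pos":[6,4.2,0],"yaw":0,"gripper":1},{"delta_pos":[12,8.4,0],"yaw":-2,"gripper":1},{"delta_pos":[18,12.6,0],"yaw":-4,"gripper":1},{"delta_pos":[24,16.8,2],"yaw":-6,"gripper":1},{"delta_pos":[30,21,4],"yaw":-8,"gripper":1},{"delta_pos":[36,25,6],"yaw":-10,"gripper":1},{"delta_pos":[42,29,8],"yaw":-11,"gripper":1},{"delta_pos":[48,33,9.5],"yaw":-11,"gripper":1},{"delta_pos":[54,37.5,9.5],"yaw":-11,"gripper":1},{"delta_pos":[60.7,42.1,9.5],"yaw":-11,"gripper":1},{"delta_pos":[60.7,42.1,9.5],"yaw":-11,"gripper":1},{"delta_pos":[60.7,42.1,9.5],"yaw":-11,"gripper":1},{"delta_pos":[60.7,42.1,9.5],"yaw":-11,"gripper":1},{"delta_pos":[60.7,42.1,9.5],"yaw":-11,"gripper":1},{"delta_pos":[60.7,42.1,9.5],"yaw":-11,"gripper":1},{"delta_pos":[60.7,42.1,9.5],"yaw":-11,"gripper":1}]'
python3 - <<'E'
from h import *
s=status.read_state(); print(s["joint_pos"],s["force"],s["eef_rot"])
d=cam("wrist"); T=np.array(d["T_tool_cam"]); print(T.round(3))
P=np.eye(4);P[:3,:3]=s["eef_rot"];P[:3,3]=s["tool_pos"];P=P@T;d["pose"]=P
print("tip",proj(d,s["tool_pos"]))
for yy in(.138,.046,.192): print(yy,proj(d,np.r_[np.array([.6438,-.0297])+yy*np.array([.0373,.9993]),.068]))
cv2.imwrite("pics/w1.png",d["img"][:,:,::-1])
E
```

```text
t: 2.25
tool_pos: [0.6486, 0.1095, 0.132]
eef_rot: [[0.999, -0.037, 0.001], [-0.037, -0.999, 0.0], [0.001, -0.0, -1.0]]
force: [-0.7, 1.0, 0.5]
opening: 0.0004
[ 4.63165246e-01  3.99720543e-01 -1.51736899e-01 -1.64591552e-05
 -1.01875791e+00  1.07054961e+00] [-0.69725619  0.99552427  0.5262344 ] [[ 9.99312112e-01 -3.70815196e-02  5.13503631e-04]
 [-3.70816628e-02 -9.99312202e-01  2.72106923e-04]
 [ 5.03060306e-04 -2.90961312e-04 -9.99999831e-01]]
[[ 0.    -0.956 -0.294  0.079]
 [ 1.     0.001 -0.001  0.   ]
 [ 0.001 -0.294  0.956 -0.158]
 [ 0.     0.     0.     1.   ]]
tip [330.23169662 299.88349912]
0.138 [332.7101733  251.61194921]
0.046 [483.71271073 251.75497155]
0.192 [244.12620407 251.52804674]
```

View pics/w1.png

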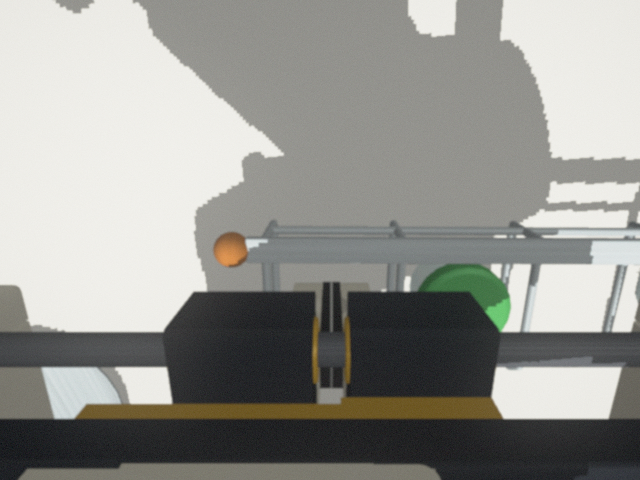

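The wrist view shows the rail's centreline at row ~250, against 251.6 predicted. The first two dividers at u≈270 and 395 are centred on the tip (332), so the rack estimate holds. Now I'll lower onto gap 1.

```bash
python3 -m crank '[{"delta_pos":[0,0,3],"yaw":0,"gripper":1},{"delta_pos":[0,0,5.2],"yaw":0,"gripper":1},{"delta_pos":[0,0,5.8],"yaw":0,"gripper":1},{"delta_pos":[0,0,6.0],"yaw":0,"gripper":1},{"delta_pos":[0,0,6.2],"yaw":0,"gripper":1},{"delta_pos":[0,0,6.3],"yaw":0,"gripper":1},{"delta_pos":[0,0,6.4],"yaw":0,"gripper":1},{"delta_pos":[0,0,6.4],"yaw":0,"gripper":1},{"delta_pos":[0,0,6.4],"yaw":0,"gripper":1}]'
```

```text
t: 3.42
tool_pos: [0.6493, 0.1085, 0.0684]
eef_rot: [[0.999, -0.039, 0.001], [-0.039, -0.999, 0.0], [0.001, -0.0, -1.0]]
force: [-2.0, 0.8, 5.1]
opening: 0.0004
```

```bash
python3 -m crank '[{"delta_pos":[0,0,0.05],"yaw":0,"gripper":1},{"delta_pos":[0,0,0.05],"yaw":0,"gripper":1},{"delta_pos":[0,1.2,0.05],"yaw":0,"gripper":1},{"delta_pos":[0,2.4,0.05],"yaw":0,"gripper":1},{"delta_pos":[0,3.6,0.05],"yaw":0,"gripper":1},{"delta_pos":[0,4.8,0.05],"yaw":0,"gripper":1},{"delta_pos":[0,6,0.05],"yaw":0,"gripper":1},{"delta_pos":[0,7.2,0.05],"yaw":0,"gripper":1},{"delta_pos":[0,8.4,0.05],"yaw":0,"gripper":1},{"delta_pos":[0,9.2,0.05],"yaw":0,"gripper":1},{"delta_pos":[0,9.2,0.05],"yaw":0,"gripper":1},{"delta_pos":[0,9.2,0.05],"yaw":0,"gripper":1}]'
```

```text
t: 4.92
tool_pos: [0.647, 0.0163, 0.0683]
eef_rot: [[0.999, -0.038, 0.003], [-0.038, -0.999, 0.0], [0.003, -0.0, -1.0]]
force: [1.5, -2.1, 5.9]
opening: 0.0007
```

Contact is holding at ~6 N over gap 2 (y=0.016). Sliding on to gap 3.

```bash
python3 -m crank '[{"delta_pos":[0,1.2,0],"yaw":0,"gripper":1},{"delta_pos":[0,2.4,0],"yaw":0,"gripper":1},{"delta_pos":[0,3.6,0],"yaw":0,"gripper":1},{"delta_pos":[0,4.8,0],"yaw":0,"gripper":1},{"delta_pos":[0,6,0],"yaw":0,"gripper":1},{"delta_pos":[0,7.2,0],"yaw":0,"gripper":1},{"delta_pos":[0,8.2,0],"yaw":0,"gripper":1},{"delta_pos":[0,9.0,0],"yaw":0,"gripper":1},{"delta_pos":[0,9.0,0],"yaw":0,"gripper":1},{"delta_pos":[0,9.0,0],"yaw":0,"gripper":1}]'
```

```text
t: 6.18
tool_pos: [0.6435, -0.0737, 0.0684]
eef_rot: [[0.999, -0.038, 0.003], [-0.038, -0.999, -0.0], [0.003, 0.0, -1.0]]
force: [1.5, -1.6, 4.6]
opening: 0.0003
```

```bash
python3 -m crank '[{"delta_pos":[0,0,-4],"yaw":0,"gripper":1},{"delta_pos":[0,0,-8],"yaw":0,"gripper":1},{"delta_pos":[-3,-3.5,-8],"yaw":10,"gripper":1},{"delta_pos":[-6,-7,-8],"yaw":20,"gripper":1},{"delta_pos":[-9,-10.5,-8],"yaw":30,"gripper":1},{"delta_pos":[-12,-14,-8],"yaw":40,"gripper":1},{"delta_pos":[-15,-18,-8],"yaw":50,"gripper":0.32},{"delta_pos":[-18,-22,-8],"yaw":60,"gripper":0.32},{"delta_pos":[-21,-26,-8],"yaw":70,"gripper":0.32},{"delta_pos":[-23.2,-28.1,-8],"yaw":79,"gripper":0.32},{"delta_pos":[-23.2,-28.1,-8],"yaw":79,"gripper":0.32},{"delta_pos":[-23.2,-28.1,-8],"yaw":79,"gripper":0.32},{"delta_pos":[-23.2,-28.1,-8],"yaw":79,"gripper":0.32},{"delta_pos":[-23.2,-28.1,-8],"yaw":79,"gripper":0.32},{"delta_pos":[-23.2,-28.1,-8],"yaw":79,"gripper":0.32}]'
python3 - <<'E'
from h import *
s=status.read_state(); print(s["joint_pos"])
d=cam("wrist"); T=np.array(d["T_tool_cam"])
P=np.eye(4);P[:3,:3]=s["eef_rot"];P[:3,3]=s["tool_pos"];d["pose"]=P@T
print("pink pred",proj(d,[.4322,.152,.048]))
(c,rad),a=blob(d["img"],160,179,(0,0,640,480)); print(c,rad,a,ray(d,*c,.048))
cv2.imwrite("pics/w2.png",d["img"][:,:,::-1])
E
```

```text
t: 8.05
tool_pos: [0.4213, 0.2159, 0.1469]
eef_rot: [[0.152, -0.988, -0.0], [-0.988, -0.152, -0.0], [0.0, 0.0, -1.0]]
force: [-0.2, -0.3, 0.0]
opening: 0.0295
[ 8.90617661e-01  9.64094022e-02 -5.32219380e-01 -1.60401312e-05
 -9.42416094e-01 -7.38151239e-01]
pink pred [328.41320501 140.69020631]
(327.739501953125, 137.90760803222656) 51.26982498168945 7781.5 [0.43289306 0.15033674 0.048     ]
```

View pics/w2.png

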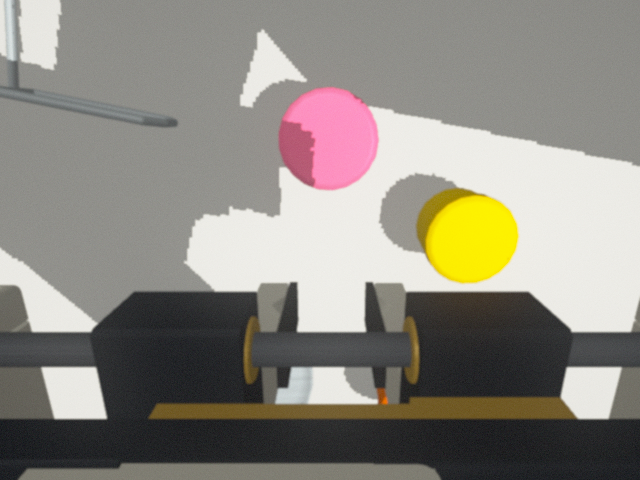

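The pink lid at (328,138) is centred on the fork axis (~331) and matches prediction within 2 mm. Yellow at (468,235) clears the right finger. Lowering, then pushing sideways in two stages.

```bash
python3 -m crank '[{"delta_pos":[0,0,4],"yaw":0,"gripper":0.32},{"delta_pos":[0,0,8],"yaw":0,"gripper":0.32},{"delta_pos":[0,0,11],"yaw":0,"gripper":0.32},{"delta_pos":[0,0,13],"yaw":0,"gripper":0.32},{"delta_pos":[0,0,13.2],"yaw":0,"gripper":0.32},{"delta_pos":[1,0,13.2],"yaw":0,"gripper":0.32},{"delta_pos":[2,0,13.2],"yaw":0,"gripper":0.32},{"delta_pos":[2.4,0,13.2],"yaw":0,"gripper":0.32},{"delta_pos":[2.8,0,13.2],"yaw":0,"gripper":0.32},{"delta_pos":[3.3,0,13.2],"yaw":0,"gripper":0.32},{"delta_pos":[4,0,13.2],"yaw":0,"gripper":0.32},{"delta_pos":[5,0,13.2],"yaw":0,"gripper":0.32},{"delta_pos":[6,0,13.2],"yaw":0,"gripper":0.32},{"delta_pos":[7,0,13.2],"yaw":0,"gripper":0.32},{"delta_pos":[8,0,13.2],"yaw":0,"gripper":0.32},{"delta_pos":[9,0,13.2],"yaw":0,"gripper":0.32},{"delta_pos":[10,0,13.2],"yaw":0,"gripper":0.32},{"delta_pos":[10,0,13.2],"yaw":0,"gripper":0.32}]'
python3 - <<'E'
from h import *
s=status.read_state()
d=cam("wrist"); T=np.array(d["T_tool_cam"])
P=np.eye(4);P[:3,:3]=s["eef_rot"];P[:3,3]=s["tool_pos"];d["pose"]=P@T
(c,rad),a=blob(d["img"],160,179,(0,0,640,480)); p=ray(d,*c,.048);print(c,rad,a,p, "tool frame",s["eef_rot"].T@(p-s["tool_pos"]))
cv2.imwrite("pics/w3.png",d["img"][:,:,::-1])
E
```

```text
t: 10.35
tool_pos: [0.4357, 0.1161, 0.0147]
eef_rot: [[0.151, -0.988, -0.001], [-0.988, -0.151, -0.001], [0.001, 0.001, -1.0]]
force: [0.5, 0.3, 0.3]
opening: 0.0297
(329.28515625, 232.10716247558594) 94.466552734375 26676.0 [0.44209394 0.07391221 0.048     ] tool frame [ 0.04271997  0.00010086 -0.03322855]
```

View pics/w3.png

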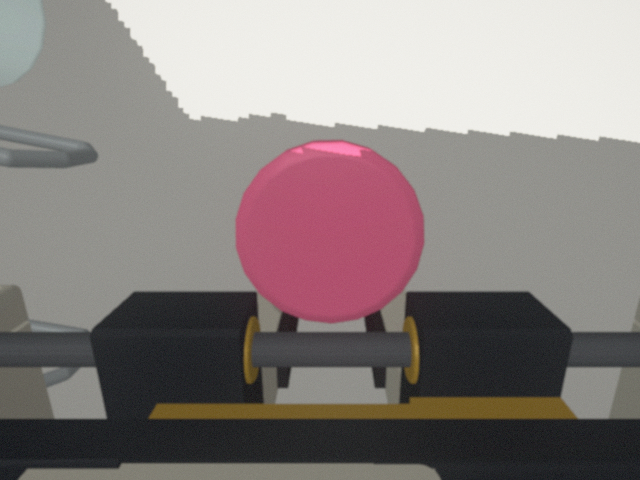

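The pot is nested squarely in the fork (lid at (330,232), on the tool axis) and upright. Pushing the rest of the way sideways to in front of gap 3.

```bash
python3 -m crank '[{"delta_pos":[0.5,0,0],"yaw":0,"gripper":0.32},{"delta_pos":[1.5,0,0],"yaw":0,"gripper":0.32},{"delta_pos":[2.5,0,0],"yaw":0,"gripper":0.32},{"delta_pos":[3.5,0,0],"yaw":0,"gripper":0.32},{"delta_pos":[4.5,0,0],"yaw":0,"gripper":0.32},{"delta_pos":[5.5,0,0],"yaw":0,"gripper":0.32},{"delta_pos":[6.5,0,0],"yaw":0,"gripper":0.32},{"delta_pos":[7.5,0,0],"yaw":0,"gripper":0.32},{"delta_pos":[8.5,0,0],"yaw":0,"gripper":0.32},{"delta_pos":[9.5,0,0],"yaw":0,"gripper":0.32},{"delta_pos":[10.5,0,0],"yaw":0,"gripper":0.32},{"delta_pos":[11.5,0,0],"yaw":0,"gripper":0.32},{"delta_pos":[12.5,0,0],"yaw":0,"gripper":0.32},{"delta_pos":[13.3,0,0],"yaw":0,"gripper":0.32},{"delta_pos":[14,0,0],"yaw":0,"gripper":0.32},{"delta_pos":[14.5,0,0],"yaw":0,"gripper":0.32},{"delta_pos":[14.5,0,0],"yaw":0,"gripper":0.32}]'
python3 - <<'E'
from h import *
s=status.read_state()
d=cam("wrist"); T=np.array(d["T_tool_cam"])
P=np.eye(4);P[:3,:3]=s["eef_rot"];P[:3,3]=s["tool_pos"];d["pose"]=P@T
(c,rad),a=blob(d["img"],160,179,(0,0,640,480)); p=ray(d,*c,.048);print(c,rad,a,p, "tool frame",s["eef_rot"].T@(p-s["tool_pos"]))
q=p[:2]-[.5888,-.0277]; print("rack", q@[.9993,-.0373], q@[.0373,.9993])
E
```

```text
t: 12.52
tool_pos: [0.4584, -0.0262, 0.0151]
eef_rot: [[0.152, -0.988, -0.0], [-0.988, -0.152, -0.0], [0.0, 0.0, -1.0]]
force: [-0.4, 0.3, 0.7]
opening: 0.0301
(330.5, 230.84426879882812) 93.90036010742188 26463.5 [ 0.46448143 -0.06880594  0.048     ] tool frame [ 0.04307357  0.00051047 -0.03292488]
rack -0.1226982989492838 -0.045714252926910046
```

```bash
python3 -m crank '[{"delta_pos":[-1.5,0,0],"yaw":0,"gripper":0.32},{"delta_pos":[-3,0,0],"yaw":0,"gripper":0.32},{"delta_pos":[-3,0,-5],"yaw":0,"gripper":0.32},{"delta_pos":[-3,0,-10],"yaw":0,"gripper":0.32},{"delta_pos":[-2,1,-10],"yaw":-10,"gripper":0.32},{"delta_pos":[-1,2,-10],"yaw":-20,"gripper":0.32},{"delta_pos":[0,3,-10],"yaw":-30,"gripper":0.32},{"delta_pos":[1,4,-10],"yaw":-40,"gripper":0.32},{"delta_pos":[2,5,-10],"yaw":-50,"gripper":0.32},{"delta_pos":[3.2,5.7,-10],"yaw":-60,"gripper":0.32},{"delta_pos":[3.2,5.7,-10],"yaw":-70,"gripper":0.32},{"delta_pos":[3.2,5.7,-10],"yaw":-79,"gripper":0.32},{"delta_pos":[3.2,5.7,-10],"yaw":-79,"gripper":0.32},{"delta_pos":[3.2,5.7,-10],"yaw":-79,"gripper":0.32},{"delta_pos":[3.2,5.7,-10],"yaw":-79,"gripper":0.32},{"delta_pos":[3.2,5.7,-10],"yaw":-79,"gripper":0.32}]'
python3 - <<'E'
from h import *
s=status.read_state();print(s["joint_pos"])
d=cam("wrist"); T=np.array(d["T_tool_cam"])
P=np.eye(4);P[:3,:3]=s["eef_rot"];P[:3,3]=s["tool_pos"];d["pose"]=P@T
(c,rad),a=blob(d["img"],160,179,(0,0,640,480)); p=ray(d,*c,.048);print(c,rad,a,p, "tool frame",s["eef_rot"].T@(p-s["tool_pos"]))
q=p[:2]-[.5888,-.0277]; print("rack", q@[.9993,-.0373], q@[.0373,.9993])
C=np.array([.5888,-.0277]);X=np.array([.9993,-.0373]);Y=np.array([.0373,.9993])
for yy in(.0,-.092): print(proj(d,np.r_[C-.055*X+yy*Y,.044]),proj(d,np.r_[C+yy*Y,.047]))
cv2.imwrite("pics/w4.png",d["img"][:,:,::-1])
E
```

```text
t: 14.58
tool_pos: [0.407, -0.0661, 0.115]
eef_rot: [[0.999, -0.04, -0.0], [-0.04, -0.999, -0.0], [-0.0, 0.0, -1.0]]
force: [-0.4, 0.7, 0.1]
opening: 0.0301
[ 3.22942017e-01  2.93278942e-02 -6.94584188e-01 -2.09342952e-07
 -8.46907046e-01  1.20814159e+00]
(325.6726379394531, 153.6693572998047) 56.685001373291016 9700.5 [ 0.46576717 -0.0656131   0.048     ] tool frame [ 0.05873114 -0.0027799   0.06704709]
rack -0.12153254695711428 -0.04247568467589918
[245.15696142  25.81866217] [ 236.15526841 -102.64596391]
[418.18709549  25.39971845] [ 426.86194086 -103.19395879]
```

View pics/w4.png

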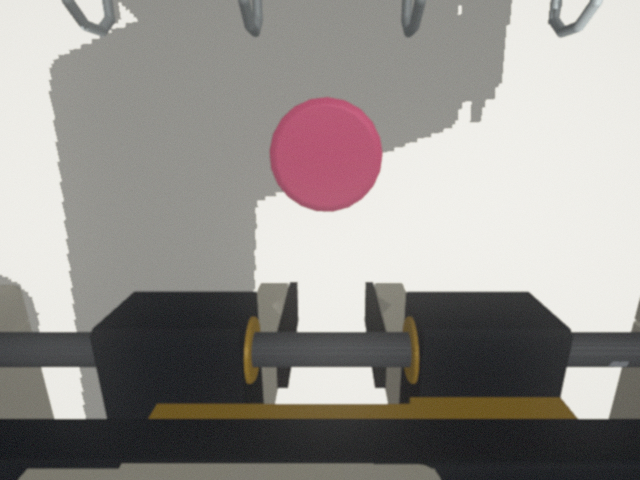

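The divider tips at (253,30) and (411,30) have their midpoint at 332, on the fork axis (~331). The pot lid at (326,154) is ~3 mm left, so it's well aligned. Lowering and pushing to the gap mouth, then checking.

```bash
python3 -m crank '[{"delta_pos":[0,0,4],"yaw":0,"gripper":0.32},{"delta_pos":[0,0,8],"yaw":0,"gripper":0.32},{"delta_pos":[0,0,10],"yaw":0,"gripper":0.32},{"delta_pos":[0,0,10],"yaw":0,"gripper":0.32},{"delta_pos":[0.8,0,10],"yaw":0,"gripper":0.32},{"delta_pos":[1.3,0,10],"yaw":0,"gripper":0.32},{"delta_pos":[1.7,0,10],"yaw":0,"gripper":0.32},{"delta_pos":[2.1,0,10],"yaw":0,"gripper":0.32},{"delta_pos":[2.6,0,10],"yaw":0,"gripper":0.32},{"delta_pos":[3.2,0,10],"yaw":0,"gripper":0.32},{"delta_pos":[4,0,10],"yaw":0,"gripper":0.32},{"delta_pos":[4.8,0,10],"yaw":0,"gripper":0.32},{"delta_pos":[5.6,0,10],"yaw":0,"gripper":0.32},{"delta_pos":[6.4,0,10],"yaw":0,"gripper":0.32},{"delta_pos":[6.4,0,10],"yaw":0,"gripper":0.32}]'
python3 - <<'E'
from h import *
s=status.read_state()
d=cam("wrist"); T=np.array(d["T_tool_cam"])
P=np.eye(4);P[:3,:3]=s["eef_rot"];P[:3,3]=s["tool_pos"];d["pose"]=P@T
(c,rad),a=blob(d["img"],160,179,(0,0,640,480)); p=ray(d,*c,.048);print(c,rad,a,p, "tool frame",s["eef_rot"].T@(p-s["tool_pos"]))
cv2.imwrite("pics/w5.png",d["img"][:,:,::-1])
E
```

```text
t: 16.5
tool_pos: [0.4721, -0.0685, 0.0151]
eef_rot: [[0.999, -0.039, 0.001], [-0.039, -0.999, 0.0], [0.001, -0.0, -1.0]]
force: [-0.7, 0.1, -0.2]
opening: 0.0297
(331.2177429199219, 231.0) 93.98705291748047 26458.0 [ 0.51424382 -0.07057517  0.048     ] tool frame [ 0.04218193  0.00043255 -0.03288286]
```

View pics/w5.png

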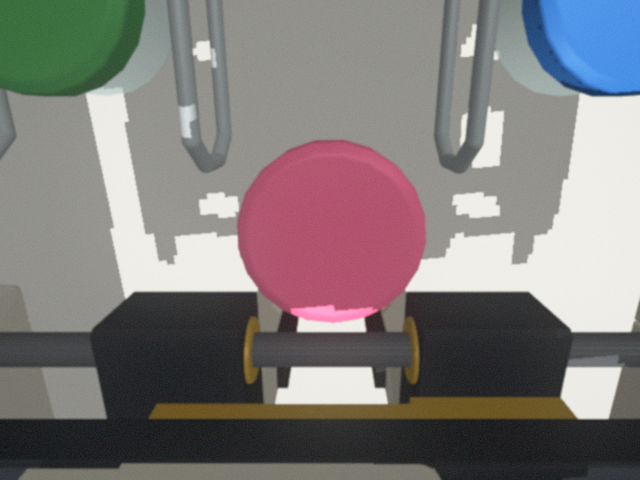

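Pot is centred (331) between the divider tips (210 and 458, midpoint 334). Pushing 7.5 cm further in, then backing off.

```bash
python3 -m crank '[{"delta_pos":[0.5,0,0],"yaw":0,"gripper":0.32},{"delta_pos":[1.2,0,0],"yaw":0,"gripper":0.32},{"delta_pos":[1.9,0,0],"yaw":0,"gripper":0.32},{"delta_pos":[2.6,0,0],"yaw":0,"gripper":0.32},{"delta_pos":[3.3,0,0],"yaw":0,"gripper":0.32},{"delta_pos":[4,0,0],"yaw":0,"gripper":0.32},{"delta_pos":[4.7,0,0],"yaw":0,"gripper":0.32},{"delta_pos":[5.4,0,0],"yaw":0,"gripper":0.32},{"delta_pos":[6.1,0,0],"yaw":0,"gripper":0.32},{"delta_pos":[6.7,0,0],"yaw":0,"gripper":0.32},{"delta_pos":[7.2,0,0],"yaw":0,"gripper":0.32},{"delta_pos":[7.5,0,0],"yaw":0,"gripper":0.32},{"delta_pos":[7.5,0,0],"yaw":0,"gripper":0.32},{"delta_pos":[7.5,0,0],"yaw":0,"gripper":0.32}]'
```

```text
t: 18.3
tool_pos: [0.5461, -0.0715, 0.0152]
eef_rot: [[0.999, -0.039, 0.001], [-0.039, -0.999, 0.0], [0.001, -0.0, -1.0]]
force: [0.2, 0.5, 0.3]
opening: 0.0298
```

```bash
python3 -m crank '[{"delta_pos":[-1,0,0],"yaw":0,"gripper":0.32},{"delta_pos":[-3,0,0],"yaw":0,"gripper":0.32},{"delta_pos":[-6,0,0],"yaw":0,"gripper":0.32},{"delta_pos":[-9,0,0],"yaw":0,"gripper":0.32},{"delta_pos":[-11,0,0],"yaw":0,"gripper":0.32},{"delta_pos":[-11,0,-5],"yaw":0,"gripper":0.32},{"delta_pos":[-11,0,-10],"yaw":0,"gripper":0.32},{"delta_pos":[-11,0,-14],"yaw":0,"gripper":0.32},{"delta_pos":[-11,0,-14],"yaw":0,"gripper":0.32},{"delta_pos":[-11,0,-14],"yaw":0,"gripper":0.32},{"delta_pos":[-11,0,-14],"yaw":0,"gripper":0.32}]'
python3 - <<'E'
from h import *
C=np.array([.5888,-.0277]);X=np.array([.9993,-.0373]);Y=np.array([.0373,.9993])
d=cam("top");w=cam("scene")
cv2.imwrite("pics/top6.png",d["img"][:,:,::-1])
for n,lo,hi,roi in(("pink",165,179,(330,150,400,240)),("green",40,85,(300,175,345,220)),("blue",95,125,(385,175,425,220))):
    try:
        (c,rad),a=blob(d["img"],lo,hi,roi); p=ray(d,*c,.048); q=p[:2]-C; print(n,np.round(c,1),rad,a,p.round(4),"rack",(q@X).round(4),(q@Y).round(4))
    except ValueError: print(n,"hidden")
cv2.imwrite("pics/sc6.png",cv2.resize(w["img"][180:400,100:520],None,fx=1.9,fy=1.9,interpolation=cv2.INTER_CUBIC)[:,:,::-1])
E
```

```text
t: 19.68
tool_pos: [0.4349, -0.0674, 0.1539]
eef_rot: [[0.999, -0.039, -0.002], [-0.039, -0.999, -0.0], [-0.002, 0.0, -1.0]]
force: [-0.1, 0.7, 0.8]
opening: 0.0295
pink [362.2 198.1] 14.310158729553223 294.0 [ 0.5853 -0.0703  0.048 ] rack -0.0019 -0.0427
green [321.8 195.6] 14.249651908874512 588.5 [0.5929 0.019  0.048 ] rack 0.0023 0.0468
blue [405.5 195. ] 14.326648712158203 256.5 [ 0.5901 -0.1662  0.048 ] rack 0.0064 -0.1383
```

View pics/top6.png

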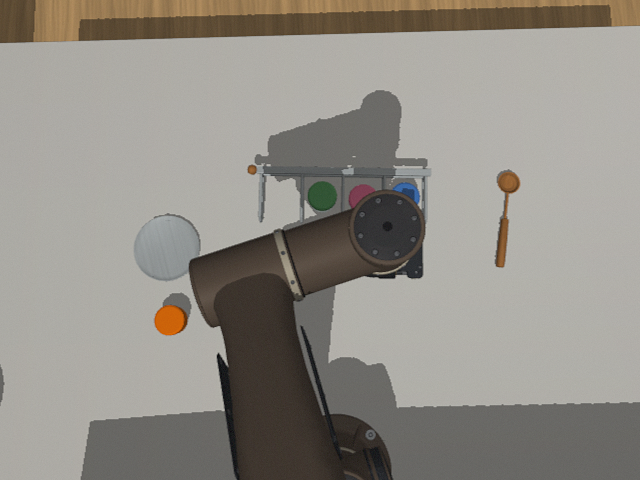

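View pics/sc6.png

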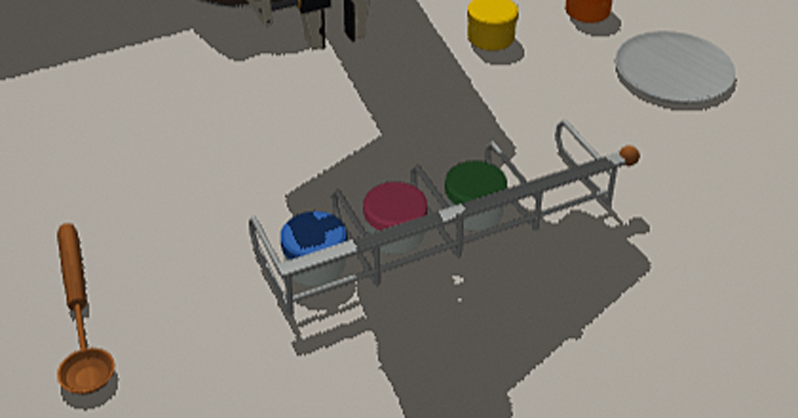

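The top view shows pink (362,198) in gap 3, measured at rack x≈-2 mm, y≈-43 mm, well within limits. The scene view shows it upright between green and blue. Green, plate and spoon sit at their starting pixels, and the hand is clear. Handing in.

```bash
python3 -c "
from rig import r
print(r.sign_off())"
```

```text
the job is handed in; nothing more can be done
None
```

The pink pot is in the third gap, upright, and the job is handed in at about 20 s of the 72 s allowed; sign-off gives no verdict.

- **Rail:** With the fingers shut, I pressed the fingertip on the rail and slid it over gaps 1, 2 and 3. The wrist force read 5.1, 5.9 and 4.6 N at those points. I lifted off at gap 3 without going towards gap 4.
- **Push:** I used the half-open fingers as a fork. One push took the pot sideways to in front of gap 3, and a second took it straight in. It stayed on the counter throughout; I never gripped or lifted it.
- **Final position:** The top camera puts the pot at rack x ≈ -2 mm and y ≈ -43 mm, inside the limits. Its front edge is about 20 mm behind the front of the dividers. The hand is clear, 0.15 m up.
- **Other objects:** Green measures within 1 mm of its start, and the plate and spoon are at their starting pixels.
- **Less certain:** The arm half-covered the pink and blue lids in that last top view, so their positions are rougher. Blue read about 5 mm off its start, which I put down to the covered lid, since the fingers worked only in front of and inside gap 3.

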